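# Load a slide carrier and snap the stage's over-centre lever into lock

### The job

Push the slide carrier that lies in the loading stage's channel along the channel until it sits fully home against the end stop, with the lever still open. Then push the lever over, past its dead point, until it snaps down into lock behind the carrier, and leave everything. Only push: do not lift the carrier, and leave the other things on the bench where they are.

Things in the scene. Friction and masses are not known exactly. Their poses are not given: they have to be found in the camera images.
- fixture: loading stage, fixed to the table: dark steel plate, x -110 to 105, y -72 to 62 mm, 20 mm thick, a channel along its x axis between two low aluminium rails (inner faces y = +-27.5 mm, tops z = 26 mm, x -80 to 85 mm), closed by an aluminium end stop (face at x = 85 mm, top z = 34 mm), open at the -x end nearest the robot. Origin: underside of the plate, on the channel's centre line; table top z = 0
- carrier: slide carrier to be pushed: loose aluminium frame 100 x 50 x 16 mm (x, y, z), 0.1 to 0.2 kg, a glass slide in its 7 mm deep recess, lying in the channel 30 to 60 mm short of home. Origin: centre of its underside, 20 mm above the table. Push its near (-x) end face, 50 mm behind the origin, in the stage's +x; the rails cover its lowest 6 mm
- home (a point): the point on the channel floor where the carrier's origin lies when the carrier is fully home against the stop: 35 mm ahead (+x) of the stage's origin, 20 mm above the table; axes as the stage's
- latch_pivot (a point): centre of the lever's pivot: x = -26, y = -52, z = 45 mm in the stage's frame; pivot axis along the stage's x. Two aluminium cheeks beside it (x -43 to -9, y -69 to -41 mm, tops z = 60 mm). A keeper block for the locked lever stands across the channel at x -34 to -18, y 39 to 47 mm, top z = 39 mm
- latch_ball (a point): centre of the black ball (22 mm across) at the free end of the lever, 102 mm from the pivot. The lever is a steel bar 14 mm wide (along the stage's x), 12 mm thick, with a 36 mm long blade under it that drops into the channel behind the carrier, so it cannot go down unless the carrier is home
- latch (a joint): lever angle: 0 open, leaning 30 degrees outwards (stage's -y), ball 133 mm above the table; 0.52 vertical; 2.09 locked, level across the channel (to the stage's +y), 45 mm high. Sprung over-centre: short of the dead point, 0.9, it springs back open; beyond it snaps into lock by itself. Needs about 0.4 N m at the start (5 N at 80 mm from the pivot), less nearer the dead point
- spare_carrier: a second, look-alike slide carrier, 100 x 50 x 16 mm, lying flat on the table beside the stage; leave it alone. Origin: centre of its underside
- oil_bottle: small amber dropper bottle, 30 mm across, 65 mm tall, standing; leave it alone. Origin: centre of its underside
- vial: small glass vial, 24 mm across, 50 mm tall, standing; leave it alone. Origin: centre of its underside
- slide_box: grey plastic slide box, 85 x 100 x 35 mm, beyond the stage's stop; leave it alone. Origin: centre of its underside
- specimen_pot: clear pot with white lid, 48 mm across, 55 mm tall; leave it alone. Origin: centre of its underside
- pipette: white hand pipette lying on the table, 255 x 26 x 22 mm; leave it alone. Origin: underside, about the middle
- driver: small screwdriver lying on the table, 140 mm long; leave it alone. Origin: about its middle, on its underside
Things that resemble listed ones, but are neither listed nor needed, are in the scene too. Leave any red look-alike of the carrier alone.

How it is judged:
On the way, in this order (a step that is already met when the one before it is completed fails the run):
1. the carrier is home against the end stop, the lever still open (x of carrier in the frame of home between -0.003 and 0.003 m and y of carrier in the frame of home between -0.004 and 0.004 m and z of carrier in the frame of home below 0.003 m and value of joint latch below 0.2 rad), for 0.2 s.
2. the lever is locked, the carrier home (x of carrier in the frame of home between -0.003 and 0.003 m and y of carrier in the frame of home between -0.004 and 0.004 m and z of carrier in the frame of home below 0.003 m and value of joint latch above 2 rad), for 0.2 s.
At the end, for the whole second after the job is handed in: the carrier lies flat in the channel, within 3 mm of home along it and 4 mm across it, at rest; the lever is locked (beyond 2.0 rad of its 2.09) (all of step 2 and linear speed of carrier below 0.01 m/s and velocity of joint latch below 0.1 rad/s); the robot touches nothing.
It fails at once if the carrier is lifted more than 6 mm or tipped more than 0.2 rad (z of carrier in the frame of home above 0.006 m or angle between carrier's own z axis and vertical above 0.2 rad).
It fails at once if another thing on the bench is moved more than 20 mm (distance of any of spare_carrier, oil_bottle, vial, slide_box, specimen_pot, pipette, driver from where it was at the start of the episode above 0.02 m).
It also fails if it takes over 45 s, if anything falls off the work surface, if the arm or the gripper's body presses on something with over 40 N, if the wrist force passes 120 N, or if a joint passes its speed limit or range.

### The arm

A 6-joint arm with a two-finger parallel gripper is mounted at the origin on the work surface. World frame = base frame: x ahead of the robot, y to its left, z up, the work surface at z = 0. Lengths are in m, angles in rad, forces in N, time in s.
With the tool pointing down it reaches from about 0.3 to 0.775 m from the base axis. Payload 14.6 kg.
Tool frame: the origin (TCP) lies at the centre of the arm's flange, where the gripper is bolted on; the fingertips stand 199 mm ahead of it and the grasp point (between the pads) lies 180 mm ahead of it; z points along the fingers, y is the line along which they close (so a half turn about z gives the same grasp; the last joint's range is limited). The gripper opens to 94 mm and grips with 3 to 60 N. Pads are 16 mm wide; open, the fingers measure 119 mm over their backs; the gripper's body (75 mm by 177 mm) begins 78 mm behind the grasp point.
Start: joints at [-1.209, 0.3, 1.521, -0, 1.321, -0.067], TCP at [0.229, -0.5, 0.405] pointing down, gripper open.
Joint ranges: [-3.03, 3.03], [-0.79, 2.21], [0.23, 2.52], [-1.04, 4.18], [0, 3.07], [-2.55, 2.55]. Speed limits (rad/s): [2.22, 2.22, 2.57, 3.14, 3.14, 3.14].

### API

Orientations are given as [roll, pitch, yaw] about the fixed x, y, z axes, in that order (R = Rz(yaw) Ry(pitch) Rx(roll)).
In Python, from station import ctrl gives the robot as it stands. The module is installed in compiled form; this text tells all that it offers.
- The arm moves only by the tool servo_tool, never from a script. Its argument "motion" is a list of rows, each a list of 5 numbers: the closure, from 0 (fully open) to 1 (shut), then the shift along the world's x, y, z in cm, then the turn about the world's z in degrees. A call has 1 to 20 rows; each row is the pose to reach, as a shift and turn from the pose commanded when the call began; what a row does not reach only later rows make up. A row lasts 1/8 s, in which the tool goes at most 62.5 mm and 10.7 degrees, less where a joint would pass 70% of its speed; a pose out of reach is approached as far as the arm can. A call with a gripper value outside its range is refused whole. The fingers move at their own pace and stop on an object; "squeeze" is the grip in N (left out, the last holds). Time passes only in rows, so rows that repeat a pose let the fingers close. It gives the time, the measured TCP pose, the force, the opening and the grip force at its end, in the units of the state.
- ctrl.get_obs(): the state, without advancing time (a new reading comes with each control period).
- ctrl.camera(name): name is "scene" or "top" or "wrist"; returns a dict with "image" (384x512x3 uint8, red, green, blue), "fx", "fy", "cx", "cy" (pixels), "camera_from_world" (4x4, takes a point from world to camera coordinates); the wrist camera has in their place "hand_eye" (4x4, takes a point from camera to tool coordinates, whose origin is the TCP and whose axes are the flange's). Camera axes: x right, y up, looking along -z (the intrinsics and any distortion apply to the point x, -y, -z); pixel columns grow to the right and rows downward; lengths in m; the calibration is good to about 2 mm. A picture is of the moment at which its call begins: read the wrist's pose just before it. There is no depth.
- ctrl.hand_in(): hands the job in; it is judged then, once.
The state is a dict: "time_s": time; "qpos": joint angles; "joint_vel": joint speeds; "tau": joint torques, N m; "ee_pos": TCP position; "eef_rot": TCP orientation; "force": force on the tool from outside, world axes, zero at the start; "moment": the same for the moment, N m; "grip_width": finger opening in m; "grip_force": force on a finger pad.
Only numpy, scipy, OpenCV 4.12 (cv2) and the standard library are available. Lean on these libraries where they do the work, as an engineer would, in place of code of your own. Each camera call takes 0.05 s, during which the arm holds its last target. There are 200 camera calls.

## Working session

There is one attempt and no reset: what is moved stays moved. The work goes in short steps, Python scripts to look and compute and a tool call to move; the robot and the scene stay as the last step left them, time stands still between calls to the robot, and variables do not carry over. Pictures are saved under pics/ and viewed, at most 10 in all, crops included, and the job is handed in when it is done.

Besides the shell and the picture viewer there is one more tool, called after "Request:" as name([rows], argument=value, ...), one row to a line, values as JSON. servo_tool: Moves the arm, as the interface text tells. Its arguments: {"type":"object","properties":{"motion":{"type":"array","items":{"type":"array","items":{"type":"number"}}},"squeeze":{"type":"number"}},"required":["motion"]}

```bash
mkdir -p pics; cat > h.py <<'E'
import numpy as np,cv2
from station import ctrl
def ray(c,u,v):
    M=np.array(c["camera_from_world"]);R=M[:3,:3];t=M[:3,3]
    d=np.array([(u-c["cx"])/c["fx"],-(v-c["cy"])/c["fy"],-1.])
    return -R.T@t,R.T@d
def onplane(c,u,v,z):
    o,d=ray(c,u,v);return o+d*(z-o[2])/d[2]
def proj(c,p):
    M=np.array(c["camera_from_world"]);q=M[:3,:3]@np.array(p)+M[:3,3]
    return c["cx"]+c["fx"]*q[0]/-q[2],c["cy"]-c["fy"]*q[1]/-q[2]
E
python3 - <<'E'
from h import *
for n in("scene","top"):
    c=ctrl.camera(n);print({k:(np.round(v,3).tolist()) for k,v in c.items() if k!="image"})
    cv2.imwrite(f"pics/{n}.png",cv2.resize(c["image"][:,:,::-1],(800,600),interpolation=cv2.INTER_CUBIC))
print(ctrl.get_obs())
E
```

```text
{'fx': 410.126, 'fy': 410.126, 'cx': 252.86, 'cy': 191.692, 'camera_from_world': [[0.308, 0.951, 0.02, -0.25], [-0.674, 0.203, 0.71, 0.298], [0.671, -0.232, 0.704, -1.352], [0.0, 0.0, 0.0, 1.0]]}
{'fx': 380.48, 'fy': 380.48, 'cx': 249.549, 'cy': 198.47, 'camera_from_world': [[-0.027, -0.999, -0.024, 0.092], [0.981, -0.031, 0.194, -0.602], [-0.194, -0.018, 0.981, -1.072], [0.0, 0.0, 0.0, 1.0]]}
{'time_s': 0.1, 'qpos': array([-1.20858891e+00,  3.00424797e-01,  1.52148293e+00, -2.61559228e-05,
        1.32070951e+00, -6.65998472e-02]), 'joint_vel': array([ 5.10542838e-04, -1.11486305e-03, -1.47773493e-03,  8.31110934e-04,
        7.04322723e-05, -5.59363871e-04]), 'tau': array([ 9.81428857e-04, -5.32649016e+01, -3.53285229e+01,  7.09335739e-02,
        2.35088967e-02, -6.43217754e-05]), 'ee_pos': array([ 0.22867108, -0.5001873 ,  0.40415315]), 'eef_rot': array([-3.14056866e+00, -4.29069240e-05,  4.28813726e-01]), 'force': array([0.2028982 , 0.65921676, 0.03525198]), 'moment': array([-0.01889299, -0.02232211,  0.03950359]), 'grip_force': 0.0, 'grip_width': 0.09415863005290445}
```

View pics/scene.png

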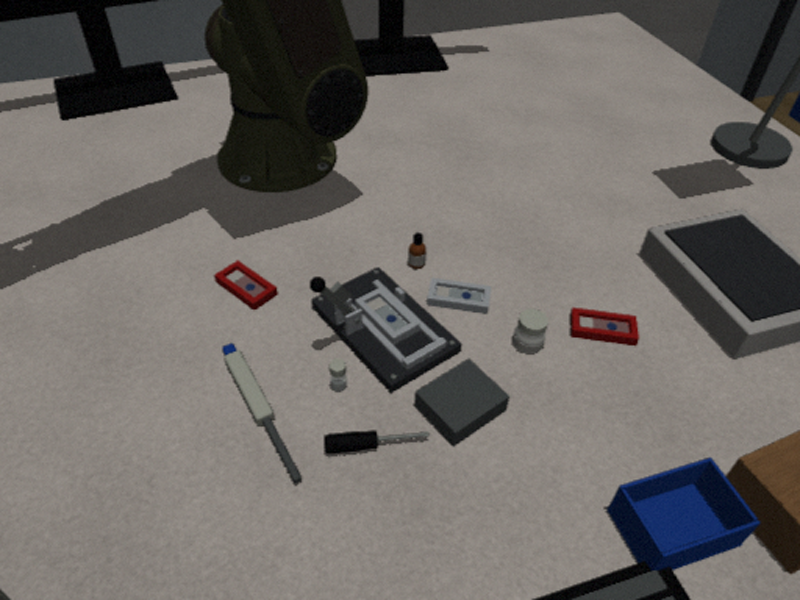

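View pics/top.png

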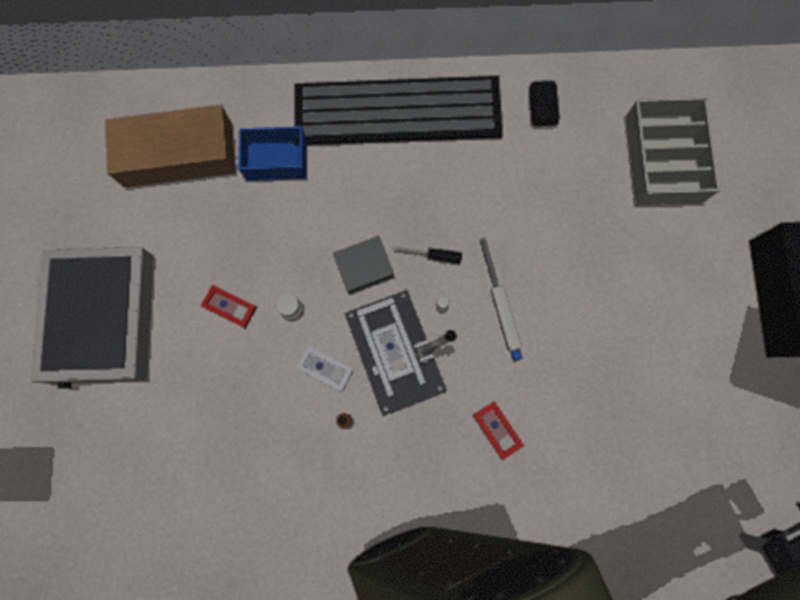

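The scene view shows the stage at (388,325) and the top view shows it at (395,350). The white carrier in the channel is at top (390,348). The look-alikes are the spare carrier at (325,368), outside the stage, and red ones at (228,306) and (498,430). Only the one between the rails fits the description. I'll confirm in enlarged crops.

```bash
python3 - <<'E'
from h import *
c=ctrl.camera("top");i=c["image"][175:275,210:310]
s=ctrl.camera("scene");j=s["image"][160:260,190:310]
b=np.zeros((600,800,3),np.uint8)
a=cv2.convertScaleAbs(cv2.resize(i,(400,400),interpolation=cv2.INTER_CUBIC),alpha=1.6)
k=cv2.convertScaleAbs(cv2.resize(j,(400,333),interpolation=cv2.INTER_CUBIC),alpha=1.6)
b[:400,:400]=a;b[:333,400:]=k
cv2.imwrite("pics/crop1.png",b[:400,:,::-1])
g=cv2.cvtColor(c["image"],cv2.COLOR_RGB2GRAY)
m=np.zeros_like(g);m[183:268,218:290]=(g[183:268,218:290]<75)*255
n,l,st,ce=cv2.connectedComponentsWithStats(m);k=1+np.argmax(st[1:,4]);print(st[k])
cn=np.argwhere(l==k)[:,::-1].astype(np.float32)
print(cv2.boxPoints(cv2.minAreaRect(cn)))
P=np.array([onplane(c,u,v,.02)[:2] for u,v in cn],np.float32)
r=cv2.minAreaRect(P*1000);print(r,cv2.boxPoints(r))
E
```

```text
[ 221  198   64   68 1083]
[[220.27396 200.3973 ]
 [260.8219  185.19182]
 [285.23285 250.2877 ]
 [244.6849  265.49316]]
((530.7844848632812, 68.32550048828125), (212.25350952148438, 129.9818115234375), 19.148000717163086) [[409.2116    94.91017 ]
 [451.84686  -27.880325]
 [652.35736   41.74083 ]
 [609.7221   164.53133 ]]
```

View pics/crop1.png

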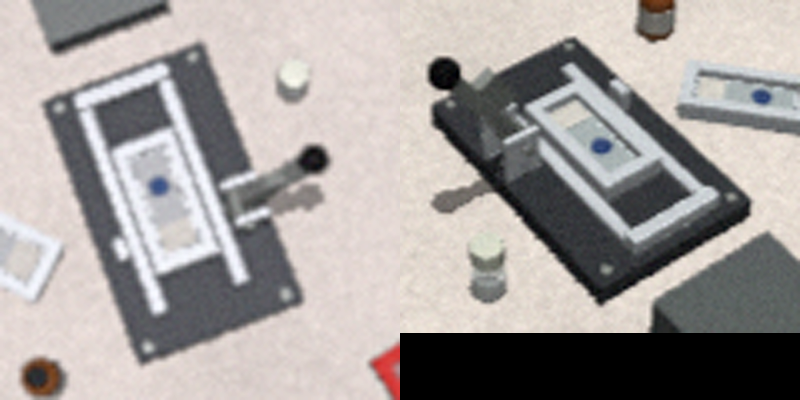

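```bash
cat >> h.py <<'E'
TH=np.radians(19.15);RS=np.array([[np.cos(TH),-np.sin(TH)],[np.sin(TH),np.cos(TH)]])
O=np.array([.5308,.0683])-RS@np.array([-.0025,-.005])
def W(x,y): return O+RS@np.array([x,y])
def S(p): return RS.T@(np.array(p)[:2]-O)
E
python3 - <<'E'
from h import *
c=ctrl.camera("top");s=ctrl.camera("scene")
print("O",O)
def cen(img,m): 
    n,l,st,ce=cv2.connectedComponentsWithStats(m.astype(np.uint8));k=1+np.argmax(st[1:,4]);return ce[k],st[k,4]
g=c["image"].max(2);m=np.zeros(g.shape);m[205:225,280:296]=g[205:225,280:296]<40;a,_=cen(g,m)
h=s["image"].max(2);n=np.zeros(h.shape);n[170:192,194:212]=h[170:192,194:212]<40;b,_=cen(h,n)
(o1,d1),(o2,d2)=ray(c,*a),ray(s,*b)
t=np.linalg.lstsq(np.c_[d1,-d2],o2-o1,rcond=None)[0];p,q=o1+t[0]*d1,o2+t[1]*d2
print("ball",a,b,p,q,S((p+q)/2))
# edges by crop reading
for nm,(u,v),z in[("near end",(188,262),.036),("far end",(145,137),.036),("stop mid",(121,87),.034)]:
    print(nm,S(onplane(c,210+u/4,175+v/4,z))*1000)
hs=cv2.cvtColor(c["image"],cv2.COLOR_RGB2HSV);B=((hs[:,:,0]>100)&(hs[:,:,0]<135)&(hs[:,:,1]>100));B[:, :235]=0;B[:,265:]=0;B[:205]=0;B[250:]=0
e,_=cen(g,B);print("blue",e,S(onplane(c,*e,.03))*1000)
for q in[(-.11,0),(-.035-.0125,0),(-.026,-.132),(-.026,-.025)]: print(q,W(*q))
E
```

```text
O [0.53152145 0.07384342]
ball [287.74193548 214.64516129] [203.12857143 182.04285714] [ 0.54163194 -0.0309304   0.13272666] [ 0.54209208 -0.02878419  0.13262058] [-0.02424988 -0.10135437]
near end [-53.17034961  -0.53655627]
far end [46.37616647 -3.8111967 ]
stop mid [89.40529386 -0.37057711]
blue [249.125 221.125] [10.27102521  0.69064524]
(-0.11, 0) [0.42760852 0.03775876]
(-0.0475, 0) [0.48664995 0.05826141]
(-0.026, -0.132) [ 0.5502618 -0.0593812]
(-0.026, -0.025) [0.51516127 0.04169774]
```

The stage frame checks out. The ball measures (-24,-101,133) mm in it against an expected (-26,-103,133), and the carrier is about 38 mm short of home. Next I'll go above the channel entrance with the fingers shut and turned so the gripper body stays clear of the lever.

Request:
servo_tool([
  [1,2.2,5.4,0,8.5],
  [1,4.4,10.8,0,17],
  [1,6.6,16.3,0,25.5],
  [1,8.8,21.7,0,34],
  [1,11,27.2,0,42.5],
  [1,13.2,32.6,0,51],
  [1,15.4,38,0,59.5],
  [1,17.6,43.5,0,68],
  [1,19.7,49,0,76.5],
  [1,21.7,54.4,0,84.6],
  [1,21.7,54.4,0,84.6],
  [1,21.7,54.4,0,84.6],
  [1,21.7,54.4,0,84.6],
], squeeze=10)

```text
time_s: 1.92
ee_pos: [0.4455, 0.0428, 0.4047]
eef_rot: [3.142, 0.0, 1.903]
force: [-0.8, 0.5, 0.1]
grip_width: 0.0004
grip_force: 0.0
```

```bash
python3 - <<'E'
from h import *
o=ctrl.get_obs();print(o["time_s"],o["ee_pos"],np.degrees(o["eef_rot"]),o["force"],o["grip_width"],S(o["ee_pos"]))
w=ctrl.camera("wrist");cv2.imwrite("pics/w1.png",cv2.convertScaleAbs(w["image"][:,:,::-1],alpha=1.5))
print(w["hand_eye"],w["fx"],w["cx"],w["cy"])
E
```

```text
1.925 [0.44547438 0.0427847  0.40472257] [1.79997606e+02 8.31280184e-03 1.09035123e+02] [-0.79344432  0.53674323  0.0732391 ] 0.00043863628515832106 [-0.09147406 -0.00111293]
[[ 8.85856202e-04  9.61939061e-01  2.73262616e-01  7.86532524e-02]
 [ 9.99999607e-01 -8.46840834e-04 -2.60725664e-04  6.10703056e-04]
 [-1.93922583e-05  2.73262740e-01 -9.61939434e-01  2.00027674e-02]
 [ 0.00000000e+00  0.00000000e+00  0.00000000e+00  1.00000000e+00]] 284.960035037875 260.9673303357734 191.6422962792809
```

View pics/w1.png

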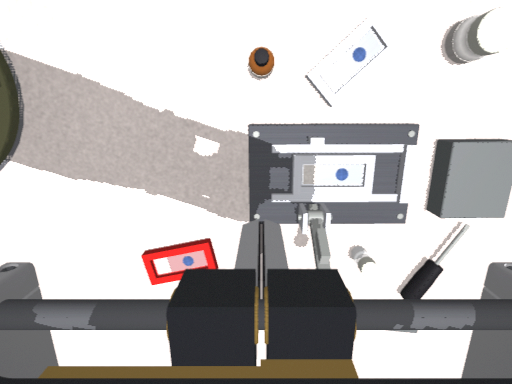

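The wrist view shows the channel level in the image, so the yaw is right. The carrier is at (340,175) between the rails, the fingers are shut, and the bottle, vial and spare carrier are clear of the path. Next: descend, then push.

Request:
servo_tool([
  [1,0,0.1,-4,0],
  [1,0,0.1,-8,0],
  [1,0,0.1,-12,0],
  [1,0,0.1,-15,0],
  [1,0,0.1,-17,0],
  [1,0,0.1,-18,0],
  [1,0,0.1,-18,0],
])

```text
time_s: 2.85
ee_pos: [0.4457, 0.0444, 0.2247]
eef_rot: [-3.141, -0.0, 1.904]
force: [0.9, 0.1, -0.6]
grip_width: 0.0005
grip_force: 0.0
```

Request:
servo_tool([
  [1,0.5,0.17,0,0],
  [1,0.9,0.31,0,0],
  [1,1.3,0.45,0,0],
  [1,1.7,0.59,0,0],
  [1,2.1,0.73,0,0],
  [1,2.5,0.87,0,0],
  [1,2.9,1.01,0,0],
  [1,3.3,1.15,0,0],
  [1,3.7,1.28,0,0],
  [1,4.1,1.42,0,0],
  [1,4.4,1.53,0,0],
  [1,4.6,1.6,0,0],
  [1,4.6,1.6,0,0],
])

```text
time_s: 4.47
ee_pos: [0.4918, 0.0608, 0.2246]
eef_rot: [3.141, 0.0, 1.905]
force: [0.5, -0.1, -0.1]
grip_width: 0.0005
grip_force: 0.0
```

```bash
cat > look.py <<'E'
import sys
from h import *
o=ctrl.get_obs();print(o["time_s"],o["ee_pos"],S(o["ee_pos"]),o["force"])
c=ctrl.camera("top");s=ctrl.camera("scene")
i=c["image"][175:275,210:310];j=s["image"][160:260,190:310]
b=np.zeros((400,800,3),np.uint8)
b[:400,:400]=cv2.resize(i,(400,400),interpolation=cv2.INTER_CUBIC)
b[:333,400:]=cv2.resize(j,(400,333),interpolation=cv2.INTER_CUBIC)
cv2.imwrite(sys.argv[1],cv2.convertScaleAbs(b[:,:,::-1],alpha=1.6))
hs=cv2.cvtColor(s["image"],cv2.COLOR_RGB2HSV);B=((hs[:,:,0]>100)&(hs[:,:,0]<135)&(hs[:,:,1]>100));B[:, :235]=0;B[:,275:]=0;B[:185]=0;B[235:]=0
v,u=np.argwhere(B).mean(0);print("blue scene",u,v,B.sum(),S(onplane(s,u,v,.03))*1000)
E
python3 look.py pics/p2.png
```

```text
4.475 [0.49178068 0.06082299 0.22463869] [-0.04181288  0.00073674] [ 0.45715253 -0.0569086  -0.07772585]
blue scene 255.8125 209.3125 16 [33.36772057  2.83018268]
```

View pics/p2.png

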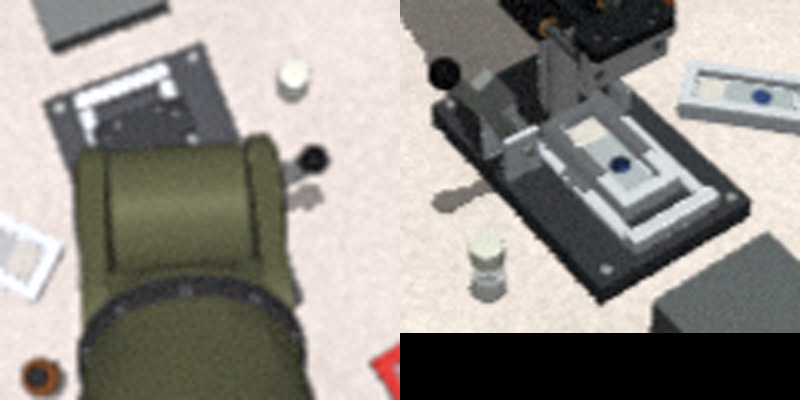

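The carrier is moving straight along the channel, with its dot at scene-crop (620,163). About 15 mm is left, and the lever is untouched and open. Continue slowly.

Request:
servo_tool([
  [1,0.4,0.14,0,0],
  [1,0.7,0.24,0,0],
  [1,0.9,0.31,0,0],
  [1,1.1,0.38,0,0],
  [1,1.2,0.42,0,0],
  [1,1.2,0.42,0,0],
])

```text
time_s: 5.32
ee_pos: [0.5037, 0.065, 0.2246]
eef_rot: [3.141, 0.0, 1.905]
force: [-0.3, -0.8, -0.0]
grip_width: 0.0003
grip_force: 0.0
```

Request:
servo_tool([
  [1,0.05,0.02,0,0],
  [1,0.1,0.03,0,0],
  [1,0.15,0.05,0,0],
  [1,0.15,0.05,0,0],
])

```text
time_s: 5.82
ee_pos: [0.5052, 0.0655, 0.2246]
eef_rot: [3.141, 0.0, 1.905]
force: [-0.7, -1.0, -0.4]
grip_width: 0.0003
grip_force: 0.2
```

Request:
servo_tool([
  [1,0.05,0.02,0,0],
  [1,0.1,0.03,0,0],
  [1,0.1,0.03,0,0],
])

```text
time_s: 6.2
ee_pos: [0.5062, 0.0658, 0.2247]
eef_rot: [3.141, 0.0, 1.905]
force: [-0.2, -0.1, -0.4]
grip_width: 0.0002
grip_force: 0.2
```

```bash
python3 look.py pics/p3.png
```

```text
6.2 [0.50621021 0.06579387 0.224653  ] [-0.02655118  0.00069904] [-0.22320891 -0.12216592 -0.35452919]
blue scene 259.6923076923077 213.0 13 [48.13547563  3.05269179]
```

Nearly there but no stop force yet. Creep on until it rises.

Request:
servo_tool([
  [1,0.05,0.02,0,0],
  [1,0.1,0.03,0,0],
  [1,0.1,0.03,0,0],
])

```text
time_s: 6.68
ee_pos: [0.5072, 0.0661, 0.2247]
eef_rot: [3.141, 0.0, 1.905]
force: [0.7, -0.4, -0.3]
grip_width: 0.0006
grip_force: 0.2
```

Request:
servo_tool([
  [1,0.05,0.02,0,0],
  [1,0.1,0.03,0,0],
  [1,0.1,0.03,0,0],
])

```text
time_s: 7.05
ee_pos: [0.5079, 0.0663, 0.2246]
eef_rot: [-3.14, -0.0, 1.905]
force: [-6.9, -1.5, 3.9]
grip_width: 0.0005
grip_force: 3.1
```

Force has risen, so it's at the stop. One small press and hold.

Request:
servo_tool([
  [1,0.05,0.02,0,0],
  [1,0.05,0.02,0,0],
  [1,0.05,0.02,0,0],
])

```text
time_s: 7.42
ee_pos: [0.5082, 0.0664, 0.2245]
eef_rot: [-3.139, -0.0, 1.905]
force: [-9.4, -2.7, 6.9]
grip_width: 0.0004
grip_force: 4.9
```

```bash
python3 look.py pics/p4.png
```

```text
7.425 [0.50817504 0.06641994 0.22451136] [-0.0244897   0.00064592] [-9.37076588 -2.68003338  6.85239269]
blue scene 259.8125 213.3125 16 [49.08670109  2.6740999 ]
```

View pics/p4.png

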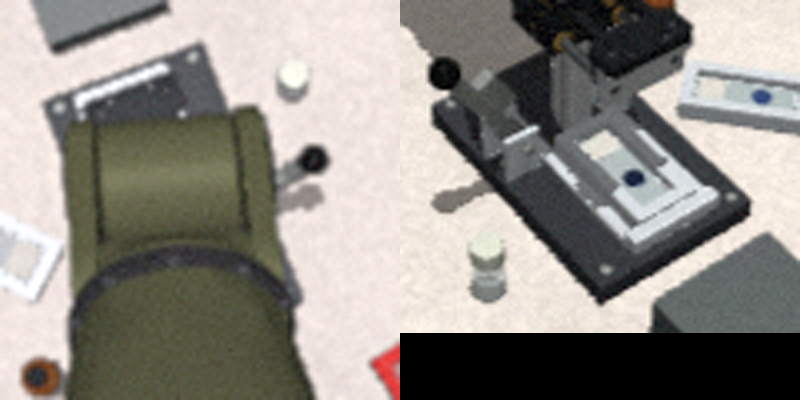

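The carrier now meets the stop at (665,215) in the scene crop, and the ball at (443,73) is unmoved, so the lever is still open. Next: back off, rise, and pass over to the lever's outer side.

Request:
servo_tool([
  [1,-0.2,-0.07,0,0],
  [1,-0.6,-0.2,0,0],
  [1,-1,-0.34,0,0],
  [1,-1,-0.34,4,0],
  [1,-1,-0.34,9,0],
  [1,-1,-0.34,14,0],
  [1,-1,-0.34,18,0],
  [1,-1,-0.34,18,0],
  [1,1,-4,18,0],
  [1,2.6,-8.5,18,0],
  [1,4.3,-12.9,18,0],
  [1,4.3,-12.9,18,0],
  [1,4.3,-12.9,14,0],
  [1,4.3,-12.9,11,0],
  [1,4.3,-12.9,9,0],
  [1,4.3,-12.9,9,0],
])

```text
time_s: 9.52
ee_pos: [0.5511, -0.0616, 0.3128]
eef_rot: [-3.138, -0.002, 1.906]
force: [-0.2, -0.1, 0.3]
grip_width: 0.0008
grip_force: 0.0
```

```bash
python3 look.py pics/p5.png
```

```text
9.525 [ 0.55114526 -0.06164847  0.31279036] [-0.02590919 -0.13443162] [-0.18116325 -0.11827872  0.27698414]
blue scene 259.89473684210526 213.0 19 [48.41604636  3.43849132]
```

View pics/p5.png

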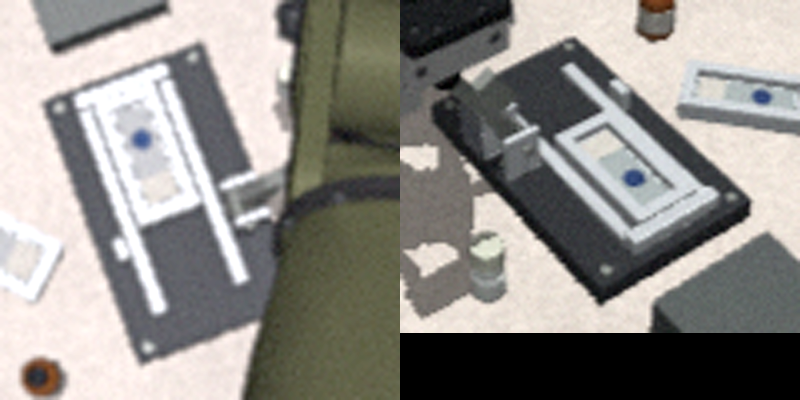

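The carrier stays home with no gap at the stop (scene crop 665,215), and the tool stands outside the ball. Next: push the lever inward along the stage's +y.

Request:
servo_tool([
  [1,-0.25,0.7,0,0],
  [1,-0.5,1.4,0,0],
  [1,-0.7,2.1,0,0],
  [1,-1,2.8,0,0],
  [1,-1.2,3.5,0,0],
  [1,-1.3,3.8,0,0],
])

```text
time_s: 10.38
ee_pos: [0.5388, -0.0241, 0.3161]
eef_rot: [3.139, 0.002, 1.906]
force: [2.3, -5.8, 4.1]
grip_width: 0.0004
grip_force: 2.9
```

Request:
servo_tool([
  [1,-0.25,0.7,0,0],
  [1,-0.5,1.4,0,0],
  [1,-0.7,2.1,0,0],
  [1,-1,2.8,0,0],
  [1,-1.05,3,0,0],
])

```text
time_s: 11.0
ee_pos: [0.5279, 0.0062, 0.3146]
eef_rot: [-3.141, -0.0, 1.906]
force: [0.4, -2.6, 2.0]
grip_width: 0.0007
grip_force: 1.1
```

The forces are as expected and fall toward the dead point. Continue past it.

Request:
servo_tool([
  [1,-0.2,0.6,0,0],
  [1,-0.4,1.2,0,0],
  [1,-0.6,1.8,0,0],
  [1,-0.85,2.4,0,0],
  [1,-1.05,3,0,0],
  [1,-1.25,3.6,0,0],
  [1,-1.25,3.6,0,0],
])

```text
time_s: 11.88
ee_pos: [0.5156, 0.042, 0.3147]
eef_rot: [3.142, -0.0, 1.906]
force: [0.2, -1.1, -0.4]
grip_width: 0.0011
grip_force: 0.0
```

```bash
python3 look.py pics/p6.png
```

```text
11.875 [0.51555171 0.04201912 0.31471245] [-0.02552574 -0.02482449] [ 0.20588773 -1.13425999 -0.35468523]
blue scene 259.8421052631579 211.68421052631578 19 [45.02687041  5.9066921 ]
```

View pics/p6.png

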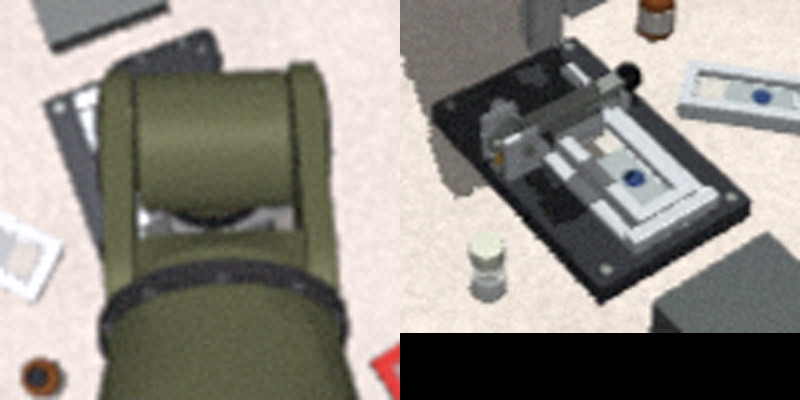

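The lever is down across the channel with its ball at scene-crop (628,75), and the carrier is home. Next: retreat up and check the ball height and force.

Request:
servo_tool([
  [1,0,0,4,0],
  [1,0,0,8,0],
  [1,0,-4,9,0],
  [1,0,-9,9,0],
  [1,0,-14,9,0],
  [1,0,-19,9,0],
  [1,0,-24,9,0],
  [1,0,-24,9,0],
  [1,0,-24,9,0],
])

```text
time_s: 13.1
ee_pos: [0.5156, -0.1982, 0.4045]
eef_rot: [-3.141, -0.0, 1.905]
force: [-0.3, 0.2, -0.2]
grip_width: 0.0005
grip_force: 0.0
```

```bash
python3 look.py pics/p7.png; python3 - <<'E'
from h import *
c=ctrl.camera("top");s=ctrl.camera("scene")
for n,cc in(("top",c),("scene",s)):
    u,v=proj(cc,[*W(-.026,.050),.045]);print(n,"expected locked ball px",u,v)
    g=cc["image"].max(2);U,V=int(u),int(v);w=g[V-9:V+10,U-9:U+10]<32
    print("dark centroid",np.argwhere(w).mean(0)[::-1]+[U-9,V-9],w.sum())
E
```

```text
13.1 [ 0.51564604 -0.19817075  0.40449826] [-0.10422909 -0.25175391] [-0.34047392  0.1700917  -0.16005749]
blue scene 259.7142857142857 211.66666666666666 21 [44.80483043  5.69665822]
top expected locked ball px 237.73385992275973 237.71727437052851
dark centroid [237.59090909 237.59090909] 22
scene expected locked ball px 256.5558225388352 182.7547669410098
dark centroid [258.12195122 183.34146341] 41
```

View pics/p7.png

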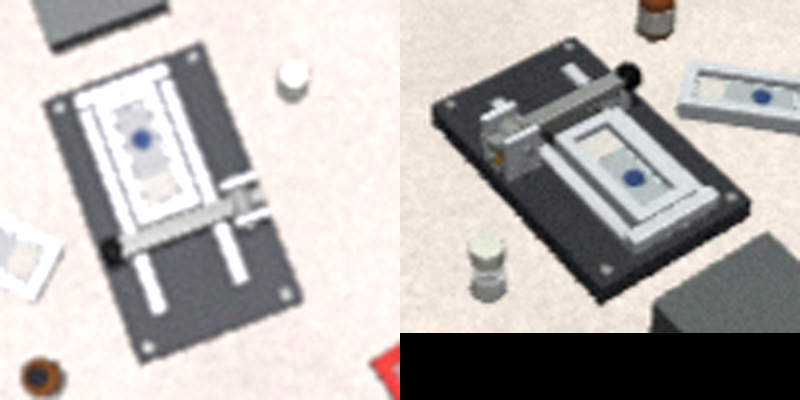

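The ball sits at its locked position (top-view pixel error under 0.2), the carrier is home behind the lever, and nothing else has moved. Handing in.

```bash
python3 -c "
from station import ctrl
print(ctrl.hand_in())"
```

```text
the job is handed in; nothing more can be done
None
```

The carrier is home against the end stop and the lever is locked behind it; the arm is clear, the other things look undisturbed, and I handed the job in at about 13 s (no verdict was returned).

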